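Cock the knock tester

TASK

Cock the yellow-armed knock tester for its next test: draw its sprung hammer arm back by the upright knob until it hooks behind the catch, then let go and move clear so that it stays cocked. Do not let the arm slip and snap home, and leave the blue-armed tester alone.

Things in the scene. Friction and masses are not known exactly. Their poses are not given: they have to be found in the camera images.
- yellow_pivot (a point): On the upright pivot axis of the yellow-armed tester's arm, 78 mm above the bench. Axes are its dark steel plate's (250 x 225 mm along x, y, fixed, z up); plate centre lies 5 mm to +x, 85 mm to +y. The trigger is a thin red upright paddle on the brass catch, 71 mm to -x, 174 mm to +y of the pivot, top 73 mm above the bench: a light outward touch (3 mm, 5 N) fires the arm, keep off.
- yellow_knob (a point): Mid-grip of the yellow knob, 78 mm above the bench: plain upright cylinder, diameter 24 mm, from 50 to 97 mm above the bench, fixed on the level yellow arm 95 mm from the pivot axis. Moves with the arm; x axis points outward along it. Round, may turn in the fingers. The steel hammer head on the arm's end begins 44 mm further out, top 66 mm above the bench.
- yellow_arm (a joint): Yellow arm's angle, rad: 0 at rest, arm then 55 degrees counter-clockwise (from above) of the plate's +x; grows counter-clockwise as it is drawn back, knob going to the plate's -x side. Spring pull at the knob 3 N at rest, 7 N at the catch. The sprung catch clicks in by itself behind a pin under the head at about 1.11; let go, the arm settles on it at 1.08. End stop 1.36.
- blue_arm (a joint): Arm angle, rad, of the other tester, alike but with a blue arm and knob; 0 at rest. To be left at rest.

How it is judged:
At the end, for the whole second after the job is handed in: The yellow arm rests on its catch, cocked, at 1.03 to 1.15 rad and still; the blue arm is at rest (under 0.1 rad) (value of joint yellow_arm between 1.03 and 1.15 rad and velocity of joint yellow_arm between -0.1 and 0.1 rad/s and value of joint blue_arm below 0.1 rad); the robot touches nothing.
It fails at once if the yellow arm slips or fires and snaps home (below 0.3 rad, faster than 6 rad/s towards rest) (value of joint yellow_arm below 0.3 rad and velocity of joint yellow_arm below -6 rad/s).
It fails at once if the blue arm is drawn (over 0.15 rad) (value of joint blue_arm above 0.15 rad).
It also fails if it takes over 35 s, if anything falls off the work surface, if the arm or the gripper's body presses on something with over 40 N, if the wrist force passes 120 N, or if a joint passes its speed limit or range.

ROBOT

A 6-joint arm with a two-finger parallel gripper is mounted at the origin on the work surface. World frame = base frame: x ahead of the robot, y to its left, z up, the work surface at z = 0. Lengths are in m, angles in rad, forces in N, time in s.
With the tool pointing down it reaches from about 0.375 to 0.9 m from the base axis. Payload 3.1 kg.
Tool frame: the origin (TCP) lies at the very end of the fingers, on their centre line; the grasp point (between the pads) lies 19 mm behind it (manip.tcp_to_grasp is the distance from the TCP to the grasp point, in m); z points along the fingers, y is the line along which they close (so a half turn about z gives the same grasp; the last joint's range is limited). The gripper opens to 85 mm and grips with 20 to 120 N. Pads are 22 mm wide; open, the fingers measure 114 mm over their backs; the gripper's body (76 mm by 85 mm) begins 54 mm behind the grasp point. The pads swing forward as they close: fully open they stand 13 mm farther back than shut.
Start: joints at [1.159, 0.527, 1.433, -0, 1.181, -0.178], TCP at [0.144, 0.608, 0.231] pointing down, gripper open.
Joint ranges: [-3.08, 3.08], [-0.75, 2.2], [0.22, 2.44], [-1.43, 4.57], [0, 2.65], [-2.85, 2.85]. Speed limits (rad/s): [2.79, 2.79, 3.14, 3.14, 3.14, 3.14].

INTERFACE

Orientations are given as a rotation vector (axis times angle).
In Python, from bench import observe, viewer, manip gives the robot as it stands.
- The arm moves only by the tool jog_arm, never from a script. Its arguments are lists of equal length, an entry for each row: "jaw": the finger opening in m, from 0 to 0.0854; "slide": the shift along the tool's x, y, z in m, a list of three; "turn": the turn about the tool's z in rad. In form: {"jaw": [jaw, ...], "slide": [[tx, ty, tz], ...], "turn": [turn, ...]}. A call has 1 to 5 rows; each row shifts and turns the commanded pose from where the row before left it, along the tool's axes as they then stand; what a row does not reach is not made up. A row lasts 1/8 s, in which the tool goes at most 62.5 mm and 10.7 degrees, less where a joint would pass 70% of its speed; a pose out of reach is approached as far as the arm can. A call is refused whole if a number of a shift passes 0.0625 or a number of a turn 0.188, either way. A call with a gripper value outside its range is refused whole. The fingers move at their own pace and stop on an object; the grip force is fixed at half the most. Time passes only in rows, so rows that do not move let the fingers close. It gives the time, the measured TCP pose, the force, the opening and the grip force at its end, in the units of the state.
- observe(): the state, without advancing time (a new reading comes with each control period).
- viewer.read_camera(name): name is "scene" or "top"; returns the picture (400x640x3 uint8, blue, green, red); there is no depth.
- viewer.camera_info(name): a dict with "vfov" (degrees; the focal length in pixels is half the picture's height over the tangent of half this angle, whatever the lens; pixels are square), "cx", "cy" (the principal point, pixels), "world_to_cam" (4x4, takes a point from world to camera coordinates). Camera axes: x right, y down, z forward; pixel columns grow to the right and rows downward; lengths in m; the calibration is good to about 2 mm. A picture is of the moment at which its call begins. camera_info takes no time and is no camera call.
- manip.finish_job(): hands the job in; it is judged then, once.
The state is a dict: "clock": time; "joint_pos": joint angles; "qd": joint speeds; "tau": joint torques, N m; "tcp_pos": TCP position; "tcp_rot": TCP orientation; "contact_force": force on the tool from outside, world axes, zero at the start; "torque": the same for the moment, N m; "finger_gap": finger opening in m; "grip_force": force on a finger pad.
Only numpy, scipy, OpenCV 4.12 (cv2) and the standard library are available. Lean on these libraries where they do the work, as an engineer would, in place of code of your own. Each camera call takes 0.05 s, during which the arm holds its last target. There are 200 camera calls.

## Working session

There is one attempt and no reset: what is moved stays moved. The work goes in short steps, Python scripts to look and compute and a tool call to move; the robot and the scene stay as the last step left them, time stands still between calls to the robot, and variables do not carry over. Pictures are saved under pics/ and viewed, at most 10 in all, crops included, and the job is handed in when it is done.

Besides the shell and the picture viewer there is one more tool, called after "Emit:" by a JSON object that holds its "fn" and its "kwargs", one argument or row to a line. jog_arm: Moves the arm, as the interface text tells. Its arguments: {"type":"object","properties":{"jaw":{"type":"array","items":{"type":"number"}},"slide":{"type":"array","items":{"type":"array","items":{"type":"number"}}},"turn":{"type":"array","items":{"type":"number"}}},"required":["jaw","slide","turn"]}

```bash
mkdir -p pics; python3 - <<'E'
from bench import observe, viewer
import cv2
for n in("scene","top"):
    cv2.imwrite(f"pics/{n}0.png",viewer.read_camera(n)); i=viewer.camera_info(n); print(i)
s=observe(); print(s["clock"],s["tcp_pos"],s["tcp_rot"])
E
```

```text
{'vfov': 49.53138893725948, 'cx': 321.1824232795237, 'cy': 200.89930375597788, 'world_to_cam': array([[ 0.15101237,  0.9884213 ,  0.0147851 , -0.05310998],
       [ 0.83130074, -0.11888552, -0.54295977, -0.44616379],
       [-0.53491526,  0.0942845 , -0.83962854,  1.23115536],
       [ 0.        ,  0.        ,  0.        ,  1.        ]])}
{'vfov': 49.09052298245169, 'cx': 311.19191455486623, 'cy': 197.81515083718307, 'world_to_cam': array([[ 0.00618984, -0.99985094, -0.01611781, -0.04114628],
       [-0.98365029, -0.00318693, -0.18006097,  0.57897738],
       [ 0.17998276,  0.01696884, -0.98352339,  0.85258036],
       [ 0.        ,  0.        ,  0.        ,  1.        ]])}
0.1 [0.14389908 0.60754826 0.23042634] [-3.64783196e-01 -3.11976652e+00  2.94482483e-03]
```

View pics/top0.png

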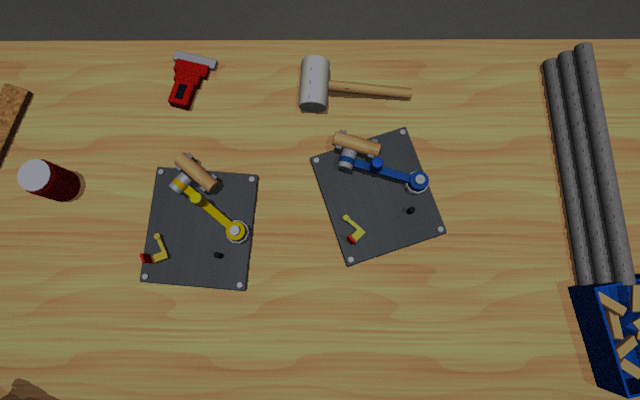

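View pics/scene0.png

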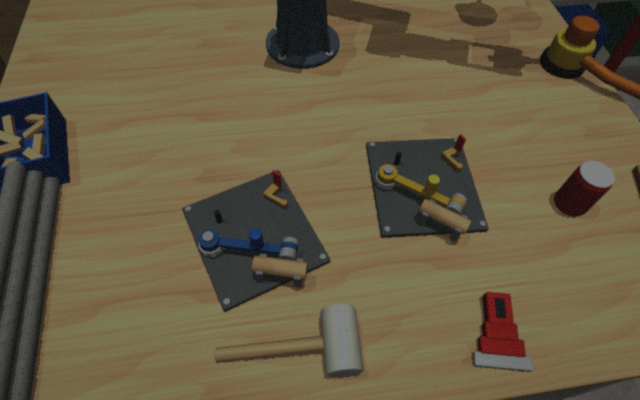

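The top view shows the yellow tester on the left, with its pivot near (236,231), knob near (195,197) and red trigger near (147,258). The blue tester is to its right. In the scene view, the yellow pivot is near (387,175) and the knob near (433,182).

```bash
python3 - <<'E'
import cv2,numpy as np
a=cv2.imread("pics/top0.png")[150:300,130:270];b=cv2.imread("pics/scene0.png")[125:245,360:495]
a=cv2.resize(a,None,fx=2.8,fy=2.8,interpolation=cv2.INTER_CUBIC);b=cv2.resize(b,(396,352),interpolation=cv2.INTER_CUBIC)
c=np.zeros((420,800,3),np.uint8);c[:420,:392]=a;c[:352,400:796]=b;cv2.imwrite("pics/z.png",c)
E
```

```text
(no output)
```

View pics/z.png

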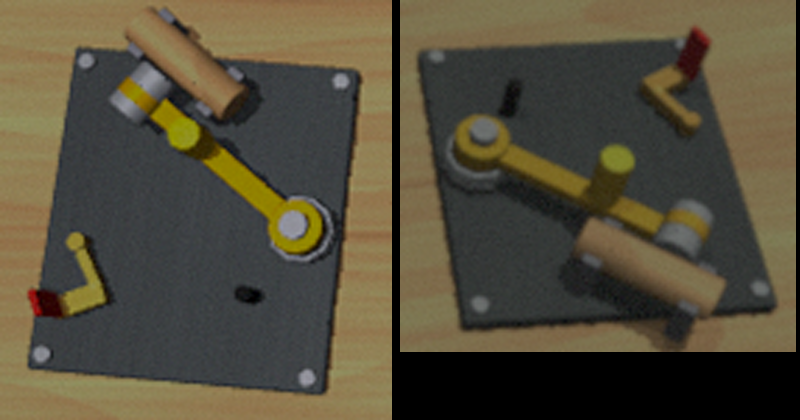

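The crop shows the knob top at top-view pixel (195.7,197.1) and scene pixel (433.6,179.2). The pivot cap is at (234.3,230.0) and (388.3,169.7). All four plate screws are visible.

```bash
cat > h.py <<'E'
import numpy as np
from bench import observe, viewer
def ray(n,p):
    i=viewer.camera_info(n);f=200/np.tan(np.radians(i["vfov"])/2);T=i["world_to_cam"]
    d=T[:3,:3].T@np.array([(p[0]-i["cx"])/f,(p[1]-i["cy"])/f,1]);return -T[:3,:3].T@T[:3,3],d/np.linalg.norm(d)
def onz(n,p,z):
    o,d=ray(n,p);return o+d*(z-o[2])/d[2]
def tri(p,q):
    A=np.zeros((3,3));b=np.zeros(3)
    for n,x in(("top",p),("scene",q)):
        o,d=ray(n,x);M=np.eye(3)-np.outer(d,d);A+=M;b+=M@o
    return np.linalg.solve(A,b)
E
python3 - <<'E'
from h import *
np.set_printoptions(precision=4,suppress=True)
print("knob tri",tri((195.7,197.1),(433.6,179.2)),"z97",onz("top",(195.7,197.1),.097),onz("scene",(433.6,179.2),.097))
P=tri((234.3,230),(388.3,169.7));print("pivot tri",P)
t=np.array([(87,61),(341,81),(307,378),(41,354)])/2.8+[130,150]
c=np.array([onz("top",p,.012) for p in t]);print(c, c.mean(0))
s=[np.linalg.norm(c[i]-c[(i+1)%4]) for i in range(4)];print(s)
ex=(c[0]+c[1]-c[2]-c[3])[:2];yaw=np.arctan2(ex[1],ex[0]);print("yaw",yaw)
R=np.array([[np.cos(yaw),-np.sin(yaw)],[np.sin(yaw),np.cos(yaw)]])
piv=c.mean(0)[:2]-R@[.005,.085]
for h in(.02,): print("pivot from plate",piv)
k=onz("top",(195.7,197.1),.097)[:2]
for p in(piv,P[:2]): print("r",np.linalg.norm(k-p),"ang-yaw",np.degrees(np.arctan2(*(k-p)[::-1])-yaw))
print("trigger",piv+R@[-.071,.174],"red top",onz("top",(36/2.8+130,300/2.8+150),.073))
print("knob cocked",P[:2]+.095*np.array([np.cos(yaw+np.radians(55)+1.12),np.sin(yaw+np.radians(55)+1.12)]))
E
```

```text
knob tri [0.5727 0.1907 0.0928] z97 [0.5717 0.1885 0.097 ] [0.5755 0.1899 0.097 ]
pivot tri [0.5114 0.1182 0.0572]
[[0.6436 0.2923 0.012 ]
 [0.628  0.0922 0.012 ]
 [0.4009 0.1106 0.012 ]
 [0.4173 0.3116 0.012 ]] [0.5224 0.2017 0.012 ]
[np.float64(0.2007479168349998), np.float64(0.2278404731237436), np.float64(0.2016611698723533), np.float64(0.2270907489343556)]
yaw -0.08312182568275873
pivot from plate [0.5104 0.1174]
r 0.09388492966118878 ang-yaw 54.02254737786672
r 0.09263501567927526 ang-yaw 54.1449167980812
trigger [0.4541 0.2967] red top [0.4548 0.294  0.073 ]
knob cocked [0.4721 0.2047]
```

Emit:
{"fn": "jog_arm", "kwargs": {
  "jaw": [0.05,0.05,0.05,0.05,0.05],
  "slide": [
    [-0.05,-0.03,0],
    [-0.05,-0.03,0],
    [-0.05,-0.03,0],
    [-0.05,-0.03,0],
    [-0.05,-0.03,0]
  ],
  "turn": [0,0,0,0,0]
}}

```text
clock: 0.72
tcp_pos: [0.3538, 0.403, 0.231]
tcp_rot: [-0.364, -3.12, 0.0]
contact_force: [0.7, -0.2, -0.8]
finger_gap: 0.0501
grip_force: 0.0
```

Emit:
{"fn": "jog_arm", "kwargs": {
  "jaw": [0.05,0.05,0.05,0.05,0.05],
  "slide": [
    [-0.05,-0.03,0],
    [-0.05,-0.03,0],
    [-0.05,-0.03,0],
    [-0.05,-0.03,0],
    [-0.0134,-0.0074,0]
  ],
  "turn": [0,0,0,0,0]
}}

```text
clock: 1.35
tcp_pos: [0.5336, 0.2286, 0.2309]
tcp_rot: [0.371, 3.119, -0.0]
contact_force: [-0.6, -0.7, -0.7]
finger_gap: 0.0502
grip_force: 0.0
```

Emit:
{"fn": "jog_arm", "kwargs": {
  "jaw": [0.05,0.05,0.05,0.05],
  "slide": [
    [0,0,0.02],
    [0,0,0.02],
    [0,0,0.02],
    [0,0,0]
  ],
  "turn": [0.154,0.154,0.153,0]
}}

```text
clock: 1.85
tcp_pos: [0.5288, 0.2316, 0.1696]
tcp_rot: [-1.063, -2.951, 0.004]
contact_force: [-0.5, -0.4, -0.1]
finger_gap: 0.0504
grip_force: 0.0
```

```bash
cat >> h.py <<'E'
from scipy.spatial.transform import Rotation as Ro
def st():
    s=observe();R=Ro.from_rotvec(s["tcp_rot"]).as_matrix()
    print("t",s["clock"],"tcp",np.round(s["tcp_pos"],4),"yang",round(np.degrees(np.arctan2(R[1,1],R[0,1])),2),"F",np.round(s["contact_force"],1),"gap",s["finger_gap"],s["grip_force"],"z",np.round(R[:,2],3),"j6",s["joint_pos"][5])
    return np.array(s["tcp_pos"]),R
E
python3 - <<'E'
from h import *
import cv2
p,R=st();print("to knob, tool axes",R.T@(np.array([.572,.19,.064])-p))
a=viewer.read_camera("top")[120:300,120:300];b=viewer.read_camera("scene")[110:245,340:500]
cv2.imwrite("pics/a.png",np.hstack([cv2.resize(a,(390,390),interpolation=2),cv2.resize(b,(400,390),interpolation=2)]))
E
```

```text
t 1.85 tcp [0.5288 0.2316 0.1696] yang 50.4 F [-0.5 -0.4 -0.1] gap 0.05038939003761019 0.0 z [-0.005 -0.001 -1.   ] j6 -0.6606082338178589
to knob, tool axes [-0.06012889 -0.00408525  0.10537963]
```

View pics/a.png

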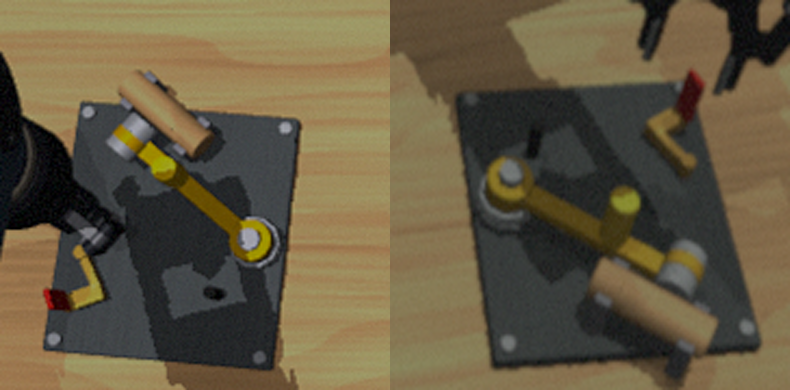

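The gripper is about 60 mm short of the knob because of speed clipping. In the crop, the knob top is at (163,165) in the left panel, and it hasn't moved.

Emit:
{"fn": "jog_arm", "kwargs": {
  "jaw": [0.05,0.05,0.05,0.05],
  "slide": [
    [-0.03,-0.002,0],
    [-0.03,-0.002,0],
    [0,0,0.03],
    [0,0,0]
  ],
  "turn": [0,0,0,0]
}}

```text
clock: 2.45
tcp_pos: [0.5734, 0.1896, 0.1405]
tcp_rot: [-1.065, -2.952, 0.002]
contact_force: [-0.3, 1.3, -0.1]
finger_gap: 0.0499
grip_force: 0.0
```

```bash
python3 - <<'E'
from h import *
import cv2
p,R=st();print("to knob, tool axes",R.T@(np.array([.572,.19,.064])-p))
a=viewer.read_camera("top")[120:300,120:300];b=viewer.read_camera("scene")[110:245,340:500]
cv2.imwrite("pics/b.png",np.hstack([cv2.resize(a,(390,390),interpolation=2),cv2.resize(b,(400,390),interpolation=2)]))
E
```

```text
t 2.45 tcp [0.5734 0.1896 0.1405] yang 50.31 F [-0.3  1.3 -0.1] gap 0.04987746960508086 0.0 z [-0.004 -0.    -1.   ] j6 -0.7436403962670448
to knob, tool axes [ 0.00109054 -0.00037634  0.07648025]
```

View pics/b.png

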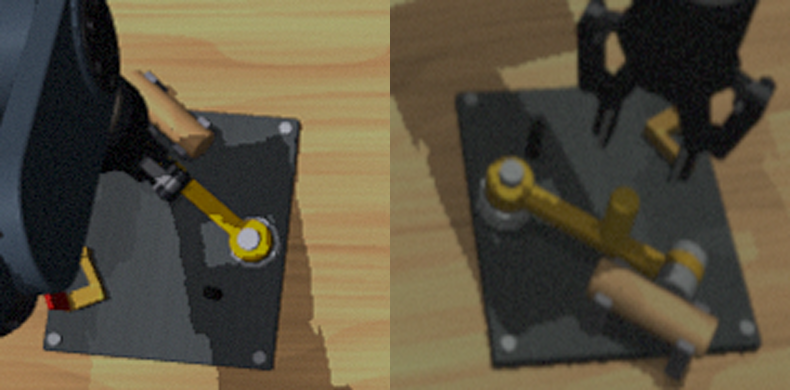

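The fingers, at about (605,140) and (685,170) in the right panel, straddle the knob along the arm with the head clear. I'll descend now.

Emit:
{"fn": "jog_arm", "kwargs": {
  "jaw": [0.05,0.05,0.05,0.05,0.05],
  "slide": [
    [0.0,0,0.02],
    [0,0,0.02],
    [0,0,0.02],
    [0,0,0.017],
    [0,0,0]
  ],
  "turn": [0,0,0,0,0]
}}

```text
clock: 3.18
tcp_pos: [0.574, 0.1901, 0.0638]
tcp_rot: [-1.067, -2.953, 0.001]
contact_force: [-0.5, 0.5, 0.1]
finger_gap: 0.05
grip_force: 0.0
```

Emit:
{"fn": "jog_arm", "kwargs": {
  "jaw": [0.02,0.018,0.018,0.018,0.018],
  "slide": [
    [0.0,0,0],
    [0,0,0],
    [0,0,0],
    [0,0,0],
    [0,0,0]
  ],
  "turn": [0,0,0,0,0]
}}

```text
clock: 3.8
tcp_pos: [0.575, 0.1897, 0.0655]
tcp_rot: [1.067, 2.953, 0.0]
contact_force: [-1.8, -0.5, 5.7]
finger_gap: 0.0226
grip_force: 59.1
```

```bash
python3 - <<'E'
from h import *
st()
E
```

```text
t 3.8 tcp [0.575  0.1897 0.0655] yang 50.27 F [-1.8 -0.5  5.7] gap 0.022557493539266348 59.07034456729889 z [ 0.001 -0.    -1.   ] j6 -0.7424639975916967
```

Emit:
{"fn": "jog_arm", "kwargs": {
  "jaw": [0.018,0.018,0.018,0.018,0.018],
  "slide": [
    [0.0076,-0.0003,0],
    [0.0076,-0.0003,0],
    [0.0076,-0.0003,0],
    [0.0076,-0.0003,0],
    [0,0,0]
  ],
  "turn": [-0.08,-0.08,-0.08,-0.08,0]
}}

```text
clock: 4.42
tcp_pos: [0.55, 0.2053, 0.0655]
tcp_rot: [0.584, 3.083, 0.001]
contact_force: [0.4, -0.9, 6.0]
finger_gap: 0.0223
grip_force: 59.0
```

```bash
cat >>h.py <<'E'
def arm():
    p,R=st();d=p[:2]-[.511,.118];a=np.arctan2(d[1],d[0]);F=np.array(observe()["contact_force"])[:2]
    print("arm",a+.0831-np.radians(55),"r",np.hypot(*d),"F rad/tan",F@d/np.hypot(*d),F@[-d[1],d[0]]/np.hypot(*d))
E
python3 -c "from h import *;arm()"
```

```text
t 4.425 tcp [0.55   0.2053 0.0655] yang 68.55 F [ 0.4 -0.9  6. ] gap 0.022251802161501195 59.04404640197754 z [ 0.004  0.    -1.   ] j6 -1.0286575929340105
arm 0.27415251724640854 r 0.09561069913773286 F rad/tan -0.7045702436189832 -0.7049852486775976
```

```bash
python3 - <<'E'
from h import *
import cv2
a=viewer.read_camera("top")[120:300,120:300];b=viewer.read_camera("scene")[110:245,340:500]
cv2.imwrite("pics/c.png",np.hstack([cv2.resize(a,(390,390),interpolation=2),cv2.resize(b,(400,390),interpolation=2)]))
E
```

```text
(no output)
```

View pics/c.png

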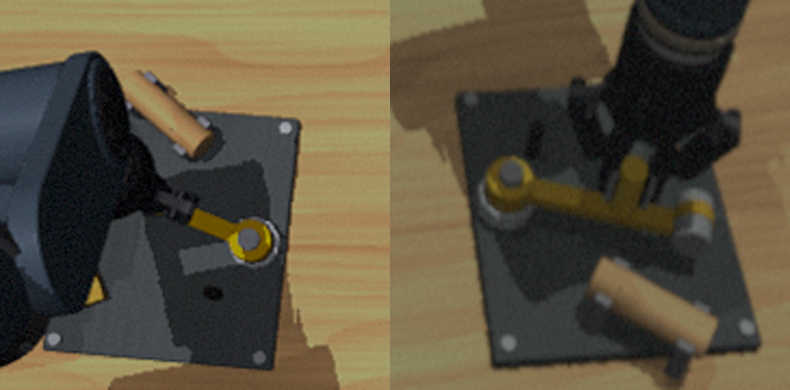

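The arm follows the gripper and the head has left the log. The knob at (630,180) in the right panel looks slightly to the camera side of the fingers, so I'll check its offset from the TCP.

```bash
python3 - <<'E'
from h import *
import cv2
im=viewer.read_camera("scene");cv2.imwrite("pics/d.png",cv2.resize(im[140:205,395:480],None,fx=8,fy=8,interpolation=2))
print("knob",onz("scene",(438.4,164.7),.097))
i=viewer.camera_info("scene");f=200/np.tan(np.radians(i["vfov"])/2)
for z in(.05,.0655,.078,.097):
    q=i["world_to_cam"]@[.55,.2053,z,1];u=np.array([f*q[0]/q[2]+i["cx"],f*q[1]/q[2]+i["cy"]]);print(z,u,(u-[395,140])*8)
E
```

```text
knob [0.54175098 0.21016546 0.097     ]
0.05 [431.9463162  181.69485007] [295.57052959 333.55880054]
0.0655 [433.6558865  177.36961306] [309.24709198 298.95690448]
0.078 [435.07095717 173.78946427] [320.56765734 270.31571417]
0.097 [437.28688933 168.1831246 ] [338.29511461 225.46499684]
```

View pics/d.png

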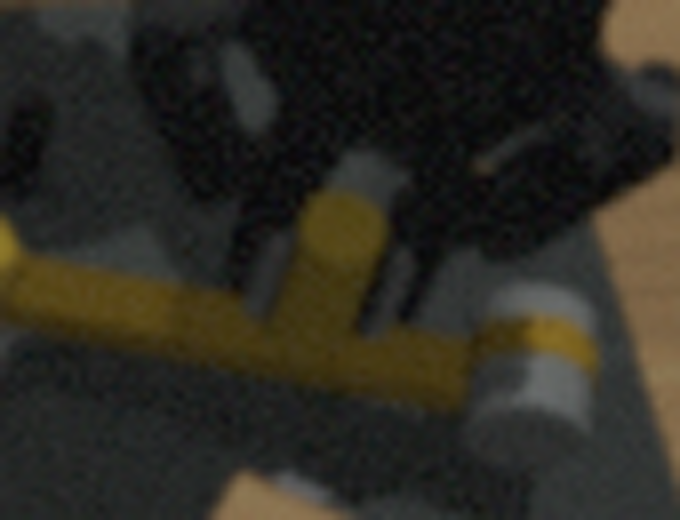

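The knob top at (345,228) matches the projected tool axis at (338,225), so the grasp is centred. I'll continue the draw.

Emit:
{"fn": "jog_arm", "kwargs": {
  "jaw": [0.018,0.018,0.018,0.018,0.018],
  "slide": [
    [0.0076,-0.0003,0],
    [0.0076,-0.0003,0],
    [0.0076,-0.0003,0],
    [0.0076,-0.0003,0],
    [0.0076,-0.0003,0]
  ],
  "turn": [-0.08,-0.08,-0.08,-0.08,-0.08]
}}

```text
clock: 5.2
tcp_pos: [0.5134, 0.2128, 0.0655]
tcp_rot: [-0.04, 3.136, 0.004]
contact_force: [1.4, 1.4, 5.9]
finger_gap: 0.0221
grip_force: 59.1
```

```bash
python3 -c "from h import *;arm()"
```

```text
t 5.2 tcp [0.5134 0.2128 0.0655] yang 91.45 F [1.4 1.4 5.9] gap 0.02210387254366198 59.0641987323761 z [ 0.005  0.002 -1.   ] j6 -1.4066582903896243
arm 0.6684290411290583 r 0.09484987364751755 F rad/tan 1.4279209840080445 -1.3452998466110935
```

Emit:
{"fn": "jog_arm", "kwargs": {
  "jaw": [0.018,0.018,0.018,0.018,0.018],
  "slide": [
    [0.0076,-0.0003,0],
    [0.0076,-0.0003,0],
    [0.0076,-0.0003,0],
    [0.0076,-0.0003,0],
    [0,0,0]
  ],
  "turn": [-0.08,-0.08,-0.08,-0.08,0]
}}

```text
clock: 5.82
tcp_pos: [0.4835, 0.2081, 0.0655]
tcp_rot: [-0.535, 3.09, 0.004]
contact_force: [1.2, 5.4, 7.1]
finger_gap: 0.0227
grip_force: 59.2
```

```bash
python3 -c "from h import *;arm()"
```

```text
t 5.825 tcp [0.4835 0.2081 0.0655] yang 109.64 F [1.2 5.4 7.1] gap 0.022695726249100285 59.21311140060425 z [ 0.005  0.004 -1.   ] j6 -1.7247078899771213
arm 0.990851703791289 r 0.09417282106723786 F rad/tan 4.8067621071287965 -2.734993817123778
```

Emit:
{"fn": "jog_arm", "kwargs": {
  "jaw": [0.018,0.018,0.018,0.018],
  "slide": [
    [0.0057,0.0005,0],
    [0.0057,0.0003,0],
    [0.0057,-0.0002,0],
    [0,0,0]
  ],
  "turn": [-0.06,-0.06,-0.06,0]
}}

```text
clock: 6.32
tcp_pos: [0.468, 0.2014, 0.0655]
tcp_rot: [-0.81, 3.029, 0.003]
contact_force: [0.8, 4.6, 7.4]
finger_gap: 0.0226
grip_force: 59.3
```

```bash
python3 -c "from h import *;arm()"
```

```text
t 6.325 tcp [0.468  0.2014 0.0655] yang 119.93 F [0.8 4.6 7.4] gap 0.02260630005737033 59.26647663116455 z [ 0.006  0.003 -1.   ] j6 -1.9105316855230186
arm 1.1696752394688221 r 0.09387086210342185 F rad/tan 3.7528376549825384 -2.7863770205600242
```

Emit:
{"fn": "jog_arm", "kwargs": {
  "jaw": [0.018,0.018,0.018],
  "slide": [
    [0.005,0.0005,0],
    [0,0,0],
    [0,0,0]
  ],
  "turn": [-0.05,0,0]
}}

```text
clock: 6.7
tcp_pos: [0.4639, 0.1992, 0.0655]
tcp_rot: [-0.884, 3.008, 0.002]
contact_force: [1.6, 3.1, 6.8]
finger_gap: 0.0221
grip_force: 59.3
```

```bash
python3 -c "from h import *;arm()"
```

```text
t 6.7 tcp [0.4639 0.1992 0.0655] yang 122.78 F [1.6 3.1 6.8] gap 0.02210597952432951 59.292338490486145 z [ 0.006  0.003 -1.   ] j6 -1.962439647680621
arm 1.2193718086213738 r 0.09381953827622777 F rad/tan 1.8861202634689318 -2.9967732141595342
```

Emit:
{"fn": "jog_arm", "kwargs": {
  "jaw": [0.018,0.018,0.018,0.018,0.018],
  "slide": [
    [-0.005,0,0],
    [-0.004,0,0],
    [-0.004,0,0],
    [0,0,0],
    [0,0,0]
  ],
  "turn": [0.05,0.04,0.04,0,0]
}}

```text
clock: 7.32
tcp_pos: [0.4753, 0.2051, 0.0655]
tcp_rot: [-0.688, 3.059, 0.001]
contact_force: [2.3, -1.1, 6.2]
finger_gap: 0.0219
grip_force: 59.3
```

```bash
python3 -c "from h import *;arm()"
```

```text
t 7.325 tcp [0.4753 0.2051 0.0655] yang 115.34 F [ 2.3 -1.1  6.2] gap 0.021879201237220373 59.32343602180481 z [ 0.006  0.002 -1.   ] j6 -1.8233371434186407
arm 1.0833156451853412 r 0.09409961609970031 F rad/tan -1.940054746795075 -1.7327869111199854
```

Back off further to test the catch while still gripping.

Emit:
{"fn": "jog_arm", "kwargs": {
  "jaw": [0.018,0.018,0.018,0.018],
  "slide": [
    [-0.003,0.0005,0],
    [-0.003,0.0005,0],
    [0,0,0],
    [0,0,0]
  ],
  "turn": [0.03,0.03,0,0]
}}

```text
clock: 7.82
tcp_pos: [0.4786, 0.2064, 0.0654]
tcp_rot: [-0.603, 3.081, -0.004]
contact_force: [0.7, -8.2, 10.0]
finger_gap: 0.0227
grip_force: 59.8
```

```bash
python3 -c "from h import *;arm()"
```

```text
t 7.825 tcp [0.4786 0.2064 0.0654] yang 112.15 F [ 0.7 -8.2 10. ] gap 0.022675058607172557 59.78659987449646 z [ 0.002 -0.002 -1.   ] j6 -1.7603156963334303
arm 1.0453872229858654 r 0.09420062443068476 F rad/tan -7.979254492437557 2.145739602141757
```

Emit:
{"fn": "jog_arm", "kwargs": {
  "jaw": [0.018,0.018,0.018],
  "slide": [
    [-0.003,-0.0012,0],
    [0,0,0],
    [0,0,0]
  ],
  "turn": [0,0,0]
}}

```text
clock: 8.2
tcp_pos: [0.4785, 0.2064, 0.0654]
tcp_rot: [0.603, -3.078, 0.003]
contact_force: [-5.7, -7.7, 14.5]
finger_gap: 0.0224
grip_force: 60.2
```

```bash
python3 -c "from h import *;arm()"
```

```text
t 8.2 tcp [0.4785 0.2064 0.0654] yang 112.15 F [-5.7 -7.7 14.5] gap 0.022376816814781656 60.23071646690369 z [-0.004 -0.003 -1.   ] j6 -1.7615501971073861
arm 1.0456510980177371 r 0.09420255750059965 F rad/tan -5.313016269614525 7.970118896738651
```

The TCP stays put while the force rises, so the catch holds. I'll ease the preload, open the fingers and rise.

Emit:
{"fn": "jog_arm", "kwargs": {
  "jaw": [0.018,0.018,0.018],
  "slide": [
    [0.004,0,0],
    [0,0,0],
    [0,0,0]
  ],
  "turn": [0,0,0]
}}

```text
clock: 8.57
tcp_pos: [0.4786, 0.2064, 0.0654]
tcp_rot: [-0.601, 3.08, -0.001]
contact_force: [0.6, -3.5, 8.5]
finger_gap: 0.0226
grip_force: 59.3
```

Emit:
{"fn": "jog_arm", "kwargs": {
  "jaw": [0.03,0.046,0.05,0.05,0.05],
  "slide": [
    [0,0,0],
    [0,0,0],
    [0,0,0],
    [0,0,0],
    [0,0,0]
  ],
  "turn": [0,0,0,0,0]
}}

```text
clock: 9.2
tcp_pos: [0.4767, 0.2066, 0.0642]
tcp_rot: [0.603, -3.083, -0.0]
contact_force: [0.1, -0.2, 0.4]
finger_gap: 0.0502
grip_force: 0.0
```

```bash
python3 -c "from h import *;arm()"
```

```text
t 9.2 tcp [0.4767 0.2066 0.0642] yang 112.13 F [ 0.1 -0.2  0.4] gap 0.0501824155820315 0.0 z [-0. -0. -1.] j6 -1.763520700851086
arm 1.0630304982708811 r 0.09496297787132617 F rad/tan -0.2608725572095891 -0.01910937395647538
```

Emit:
{"fn": "jog_arm", "kwargs": {
  "jaw": [0.05,0.05,0.05,0.05,0.05],
  "slide": [
    [0,0,-0.02],
    [0,0,-0.03],
    [0,0,-0.04],
    [0,0,-0.05],
    [0,0,-0.04]
  ],
  "turn": [0,0,0,0,0]
}}

```text
clock: 9.82
tcp_pos: [0.4769, 0.2066, 0.2462]
tcp_rot: [-0.603, 3.082, 0.0]
contact_force: [1.6, 0.0, -0.5]
finger_gap: 0.0505
grip_force: 0.0
```

Emit:
{"fn": "jog_arm", "kwargs": {
  "jaw": [0.05,0.05,0.05],
  "slide": [
    [0.0,0,0],
    [0,0,0],
    [0,0,0]
  ],
  "turn": [0,0,0]
}}

```text
clock: 10.2
tcp_pos: [0.4757, 0.2063, 0.2428]
tcp_rot: [0.602, -3.08, -0.0]
contact_force: [-0.4, 0.8, -0.7]
finger_gap: 0.05
grip_force: 0.0
```

```bash
python3 - <<'E'
from h import *
import cv2
st();cv2.imwrite("pics/e.png",cv2.resize(viewer.read_camera("scene")[110:310,170:500],None,fx=2.4,fy=2.4))
E
```

```text
t 10.2 tcp [0.4757 0.2063 0.2428] yang 112.12 F [-0.4  0.8 -0.7] gap 0.04999331956595505 0.0 z [-0.003 -0.001 -1.   ] j6 -1.7635132159448457
```

View pics/e.png

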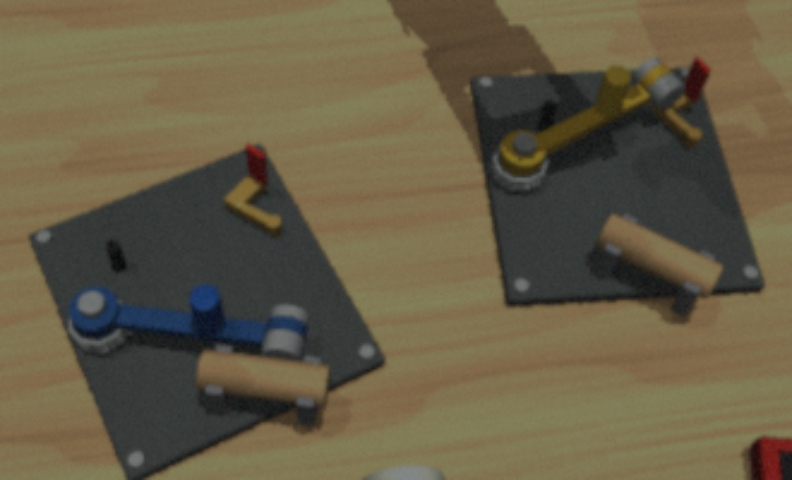

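The yellow arm is cocked: its head at (658,80) is held on the catch by the trigger at (697,80). The blue arm is at rest and the gripper is clear.

```bash
python3 -c "from bench import manip;print(manip.finish_job())"
```

```text
the job is handed in; nothing more can be done
None
```

The yellow-armed tester is cocked and resting on its catch, the blue arm is still at rest, and the gripper is clear of both; I handed the job in at about 10 s of the 35 s allowed, and the hand-in returned no verdict.

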